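# Set a display stand's stop collar with a height block

### The job

Set the stop collar of the display stand to the height of the taller slotted block: pick that block up by its grip post, slide it between the rails on the stand's base until it is fully home around the threaded rod, under the knurled collar, and let go of it. Then spin the collar down the thread until it is seated on the block and nips it lightly; find the touch by feel and do not force it (never over 25 N on the block). Leave the block nipped there, and leave the shorter block and the other wares alone.

Things in the scene. Friction and masses are not known exactly. Their poses are not given: they have to be found in the camera images.
- stand: Display stand, fixed. Origin: rod axis at table level; z up. Dark wood base 130 (x) by 110 (y) by 20 mm, x = -70 to +60. Threaded rod 14 mm thick (15.6 over crests), top at z = 112. Two rails 5 mm high on the base along x, x = -65 to +20, 37 mm clear between them, centred on y = 0. The block slides in between them along the stand's +x from its x = -70 end, which faces the robot.
- collar: Knurled steel collar on the rod, 50 mm diameter (52 over knurl), 30 high, flat underside. Origin: rod axis, underside; turns with it. Clockwise from above screws it down, 30 mm a turn (4.8 mm/rad); stays where left. Starts 10 to 15 mm above the nominal setting, underside 60 mm above the table (20 base + 40 block); the true one is up to 2.5 mm off that. Regrasp to turn it further.
- collar_grip (a point): Middle of the collar (rod axis, 15 mm above its underside, rides with it): pinch here from above, rod between the fingers. Turns freely at 0.11 N m. Stiff axial spring (20 N/mm) in it: once it bears on the block it stops sinking, fingers that go on down with the thread feel it push up, the moment grows 0.005 N m per N, and 25 N comes 0.25 rad after touch. Pushing down adds load.
- tall_block: Taller of two loose slotted blocks, 100 to 200 g, upright. Origin: underside, at the point that comes to the rod axis when home. Measuring part x = -20 to +20, 32 wide, topped by a stiff metal cap set anywhere from 37.5 to 42.5 mm high; slot 18 wide, open to +x, bottom at x = -8. Bar 14 wide, 14 high in -x to the grip post. Home: origin on the stand's axis (4 mm), x along its x, on the base.
- tall_block_post (a point): Top centre of the tall block's grip post, at x = -95, z = 40 mm in the block's frame; the post is 24 (x) by 16 (y) by 40 mm high, to be pinched across y from above.
- short_block: The other block, the same but with a measuring part only 26 mm high (grip post still 40 mm). To be left alone.
- vase: Bystander: white ceramic vase 130 mm tall; origin at the centre of its underside. Leave alone.
- figurine: Bystander: small turned brass figurine 93 mm tall; origin at the centre of its underside. Leave alone.
- bowl: Bystander: blue bowl 100 mm wide; origin at the centre of its underside. Leave alone.
- bell: Bystander: brass hand bell 76 mm tall; origin at the centre of its underside. Leave alone.
- bangle: Bystander: wooden bangle 72 mm across, lying flat; origin at the centre of its underside. Leave alone.
- cup: Bystander: white cup 60 mm tall; origin at the centre of its underside. Leave alone.

How it is judged:
By the outcome, as a careful person would: the job done as asked, in the order asked, and still so for the second after the job is handed in, with the robot touching nothing.
It also fails if it takes over 70 s, if anything falls off the work surface, if the arm or the gripper's body presses on something with over 40 N, if the wrist force passes 120 N, or if a joint passes its speed limit or range.

### The arm

A 6-joint arm with a two-finger parallel gripper is mounted at the origin on the work surface. World frame = base frame: x ahead of the robot, y to its left, z up, the work surface at z = 0. Lengths are in m, angles in rad, forces in N, time in s.
With the tool pointing down it reaches from about 0.4 to 0.925 m from the base axis. Payload 3.4 kg.
Tool frame: the origin (TCP) lies at the very end of the fingers, on their centre line; the grasp point (between the pads) lies robot.hold_point_z behind it (robot.hold_point_z is the distance from the TCP to the grasp point, in m); z points along the fingers, y is the line along which they close (so a half turn about z gives the same grasp; the last joint's range is limited). The gripper opens to 85 mm and grips with 20 to 120 N. Pads are 22 mm wide; open, the fingers measure 114 mm over their backs; the gripper's body (76 mm by 85 mm) begins 54 mm behind the grasp point. The pads swing forward as they close: fully open they stand 13 mm farther back than shut.
Start: joints at [1.062, 0.307, 1.506, -0, 1.328, -0.073], TCP at [0.243, 0.521, 0.231] pointing down, gripper open.
Joint ranges: [-3.12, 3.12], [-1.05, 2.28], [0.14, 2.33], [-1.42, 4.57], [0.1, 2.73], [-2.68, 2.68]. Speed limits (rad/s): [2.57, 2.57, 3.14, 3.14, 3.14, 3.14].

### API

Orientations are given as a unit quaternion [w, x, y, z].
In Python, from station import status, read_camera, hand_in, robot gives the robot as it stands.
- The arm moves only by the tool servo_tool, never from a script. Its argument "plan" is a list of rows, each a list of 2 entries, a list of its own where there are three numbers: the shift along the world's x, y, z each as a share of 0.25 m, from -1 to 1, then the turn, a rotation vector about the world's x, y, z each as a share of pi rad, from -1 to 1. A call has 1 to 8 rows; each row is the pose to reach, as a shift and turn from the pose commanded when the call began, turning the shorter way round; what a row does not reach only later rows make up. A row lasts 1/12 s, in which the tool goes at most 41.7 mm and 7.16 degrees, less where a joint would pass 70% of its speed; a pose out of reach is approached as far as the arm can. A call with a number of a shift or a turn outside -1 to 1 is refused whole. A call with a gripper value outside its range is refused whole. "grip" is the opening, from 0 (shut) to 1 (fully open), set as the call begins (left out, the last holds). The fingers move at their own pace and stop on an object; the grip force is fixed at half the most. Time passes only in rows, so rows that repeat a pose let the fingers close. It gives the time, the measured TCP pose, the force, the opening and the grip force at its end, in the units of the state.
- status.sense(): the state, without advancing time (a new reading comes with each control period).
- read_camera(name): name is "scene" or "top" or "wrist"; returns a dict with "image" (420x560x3 uint8, red, green, blue), "fx", "fy", "cx", "cy" (pixels), "eye" and "rotation" of the camera in the world. Camera axes: x right, y up, looking along -z (the intrinsics and any distortion apply to the point x, -y, -z); pixel columns grow to the right and rows downward; lengths in m; the calibration is good to about 2 mm. The wrist camera is an equidistant fisheye: a pixel r from the principal point sees the ray r / f radians off the axis. A picture is of the moment at which its call begins. There is no depth.
- hand_in(): hands the job in; it is judged then, once.
The state is a dict: "t": time; "joints": joint angles; "joint_velocities": joint speeds; "effort": joint torques, N m; "tool_pos": TCP position; "tool_rot": TCP orientation; "wrist_force": force on the tool from outside, world axes, zero at the start; "ft_torque": the same for the moment, N m; "finger_gap": opening from 0.0 (shut) to 1.0 (fully open); "grip_force": force on a finger pad.
Only numpy, scipy, OpenCV 4.12 (cv2) and the standard library are available. Lean on these libraries where they do the work, as an engineer would, in place of code of your own. Each camera call takes 0.05 s, during which the arm holds its last target. There are 200 camera calls.

## Working session

There is one attempt and no reset: what is moved stays moved. The work goes in short steps, Python scripts to look and compute and a tool call to move; the robot and the scene stay as the last step left them, time stands still between calls to the robot, and variables do not carry over. Pictures are saved under pics/ and viewed, at most 10 in all, crops included, and the job is handed in when it is done.

Besides the shell and the picture viewer there is one more tool, called after ">>>" as name([rows], argument=value, ...), one row to a line, values as JSON. servo_tool: Moves the arm, as the interface text tells. Its arguments: {"type":"object","properties":{"plan":{"type":"array","items":{"type":"array"}},"grip":{"type":"number"}},"required":["plan"]}

```bash
ls; mkdir -p pics; cat > h.py <<'E'
import numpy as np, cv2
from station import status, read_camera, hand_in, robot
def snap(n,f):
    c=read_camera(n); cv2.imwrite('pics/'+f,c['image'][:,:,::-1]); return c
E
python3 - <<'E'
from h import *
import pickle
d={}
for n in ('scene','top'):
    c=snap(n,n+'0.png'); d[n]=c; print(n,c['fx'],c['fy'],c['cx'],c['cy'],c['eye'],np.round(c['rotation'],4).tolist())
pickle.dump(d,open('cams.pkl','wb'))
print(status.sense()); print(robot if not hasattr(robot,'hold_point_z') else robot.hold_point_z)
E
```

```text
pics
scene 458.7219029699421 458.7219029699421 277.49906922942137 208.01832783158454 [ 1.30237244 -0.63724125  0.68314409] [0.8085, 0.4326, 0.1813, 0.3553]
top 491.4914524346664 491.4914524346664 282.7558082910007 212.71983123223012 [ 0.52464451 -0.01859072  1.22631389] [0.7146, 0.0335, -0.0335, -0.6979]
{'t': 0.1, 'joints': array([ 1.06145574e+00,  3.07505009e-01,  1.50756024e+00, -6.20408618e-07,
        1.32840603e+00, -7.35256685e-02]), 'joint_velocities': array([-0.00083784, -0.00081322, -0.00274359,  0.0013434 ,  0.00063531,
       -0.00103744]), 'effort': array([ 8.71388547e-04, -4.58528101e+01, -2.52606994e+01,  2.26694178e-04,
        5.48444252e-03,  1.77864149e-05]), 'tool_pos': array([0.24245971, 0.5206774 , 0.23046266]), 'tool_rot': array([-2.69599969e-04,  2.16186874e-01,  9.76351552e-01, -8.99791668e-04]), 'wrist_force': array([-0.06969773, -0.1397968 , -0.00609064]), 'ft_torque': array([0.03055651, 0.02996869, 0.01961852]), 'grip_force': 0.0, 'finger_gap': 1.0006916255684968}
0.0187
```

View pics/top0.png

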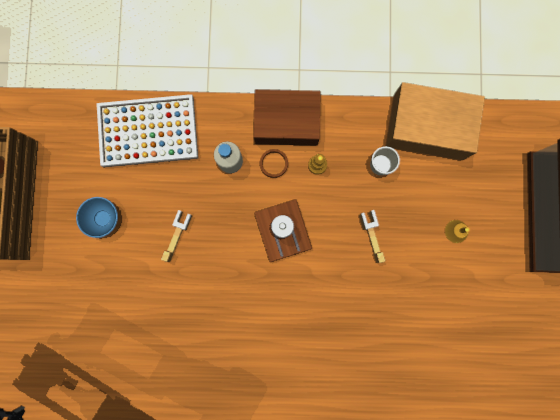

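View pics/scene0.png

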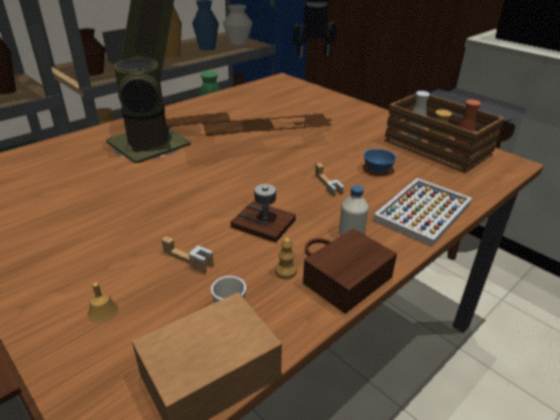

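The top view shows the stand at about (283,229), with slotted blocks at (177,236) and (373,236). The scene view shows the blocks at (329,180) and (188,253). I'll enlarge these areas to tell which block is taller.

```bash
python3 - <<'E'
import cv2,numpy as np
t=cv2.imread('pics/top0.png');s=cv2.imread('pics/scene0.png')
r=lambda im,x,y,w,h:cv2.resize(im[y:y+h,x:x+w],(400,300),interpolation=cv2.INTER_CUBIC)
a=np.vstack([np.hstack([r(t,140,200,80,60),r(t,340,205,80,60)]),np.hstack([r(s,295,150,80,60),r(s,150,225,80,60)])])
cv2.imwrite('pics/c1.png',a)
cv2.imwrite('pics/c2.png',cv2.resize(t[190:270,240:330],(720,640))[:600])
E
```

```text
(no output)
```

View pics/c1.png

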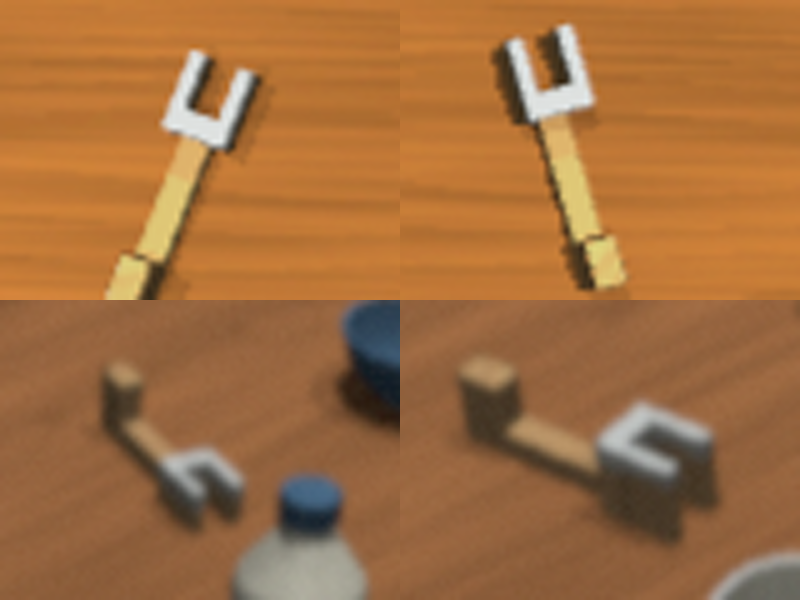

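View pics/c2.png

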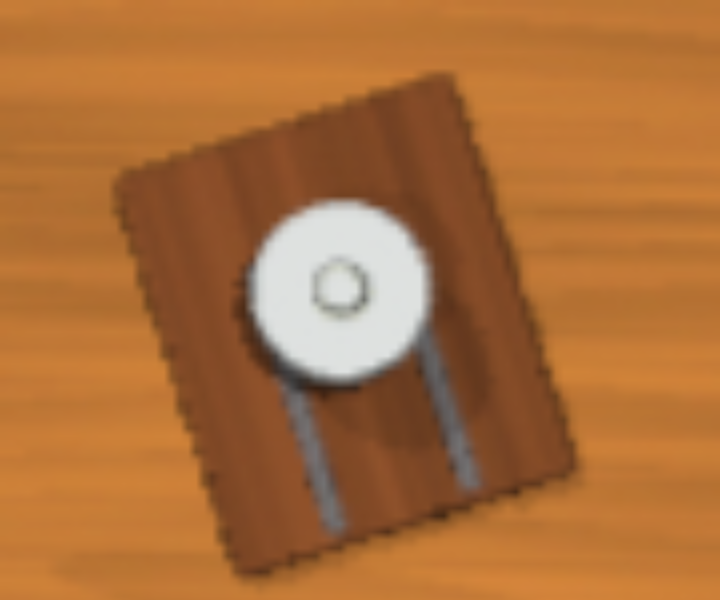

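The right-hand block in the top view (world y < 0) is the tall one: its cap is level with its post. Next I'll cast rays from the corners I read off the crops.

```bash
cat >> h.py <<'E'
from scipy.spatial.transform import Rotation as R
def rot(c):
    q=np.array(c['rotation']); return R.from_quat(q[[1,2,3,0]]) if q.size==4 else R.from_matrix(q)
def ray(c,p,z):
    u,v=p; d=rot(c).apply([(u-c['cx'])/c['fx'],-(v-c['cy'])/c['fy'],-1.]); e=np.array(c['eye']); return e+d*(z-e[2])/d[2]
def fray(c,p,z):
    u,v=p[0]-c['cx'],p[1]-c['cy']; r=np.hypot(u,v)+1e-9; t=r/c['fx']; s=np.sin(t)/r
    d=rot(c).apply([u*s,-v*s,-np.cos(t)]); e=np.array(c['eye']); return e+d*(z-e[2])/d[2]
def fproj(c,P):
    d=rot(c).inv().apply(np.array(P)-c['eye']); x,y,z=d[0],-d[1],-d[2]; n=np.hypot(x,y); t=np.arctan2(n,z)
    return c['cx']+c['fx']*t*x/n, c['cy']+c['fx']*t*y/n
E
python3 - <<'E'
from h import *
import pickle
c=pickle.load(open('cams.pkl','rb'))['top']
f=lambda p,s,o:((p[0]+.5)/s-.5+o[0],(p[1]+.5)/s-.5+o[1])
B=np.array([ray(c,f(p,8,(240,190)),.02) for p in [(118,180),(452,75),(578,470),(240,575)]])
print('base',B.round(4).tolist(),'edges',np.linalg.norm(np.diff(B,axis=0),axis=1))
a=[B[0]-B[3],B[1]-B[2]]; yaw=[np.arctan2(v[1],v[0]) for v in a]; print('yaw',yaw)
y=np.mean(yaw);u=np.array([np.cos(y),np.sin(y),0]); print('origin from base',B.mean(0)+.005*u,'rod',ray(c,f((340,288),8,(240,190)),.112),'collar',ray(c,f((340,290),8,(240,190)),.1025))
T=np.array([ray(c,f(p,5,(340,205)),.04) for p in [(107,40),(170,25),(195,103),(130,122)]])
P=np.array([ray(c,f(p,5,(340,205)),.04) for p in [(183,243),(212,235),(225,280),(197,290)]])
d=T.mean(0)-P.mean(0); print('block',T.mean(0),'post',P.mean(0),np.linalg.norm(d),'yaw',np.arctan2(d[1],d[0]))
E
```

```text
base [[0.6394, 0.0529, 0.02], [0.6744, -0.0493, 0.02], [0.5536, -0.0905, 0.02], [0.5192, 0.0121, 0.02]] edges [0.10806418 0.12764171 0.10821079]
yaw [np.float64(0.3268623478726026), np.float64(0.3280111739900706)]
origin from base [ 0.60135687 -0.01708012  0.02      ] rod [ 0.60131684 -0.01647308  0.112     ] collar [ 0.60139674 -0.01646866  0.1025    ]
block [ 0.6270099 -0.2281671  0.04     ] post [ 0.53615999 -0.25464277  0.04      ] 0.09462911306029813 yaw 0.2835686678232745
```

>>> servo_tool([
  [[0.8,-0.88,0],[0,0,-0.26]],
  [[0.8,-0.88,0],[0,0,-0.26]],
  [[0.8,-0.88,0],[0,0,-0.26]],
  [[0.8,-0.88,0],[0,0,-0.26]],
  [[0.8,-0.88,0],[0,0,-0.26]],
  [[0.8,-0.88,0],[0,0,-0.26]],
  [[0.8,-0.88,0],[0,0,-0.26]],
  [[0.8,-0.88,0],[0,0,-0.26]],
])

```text
t: 0.77
tool_pos: [0.4469, 0.2964, 0.231]
tool_rot: [0.002, 0.589, 0.808, -0.001]
wrist_force: [-0.3, 0.4, -0.4]
finger_gap: 1.0
grip_force: 0.0
```

>>> servo_tool([
  [[0.3,-0.98,0],[0,0,-0.26]],
  [[0.3,-0.98,0],[0,0,-0.26]],
  [[0.3,-0.98,0],[0,0,-0.26]],
  [[0.3,-0.98,0],[0,0,-0.26]],
  [[0.3,-0.98,0],[0,0,-0.26]],
  [[0.3,-0.98,0],[0,0,-0.26]],
  [[0.3,-0.98,0],[0,0,-0.26]],
  [[0.3,-0.98,0],[0,0,-0.26]],
])

```text
t: 1.43
tool_pos: [0.5183, 0.0537, 0.2309]
tool_rot: [0.0, 0.861, 0.508, -0.0]
wrist_force: [0.2, 1.0, 0.1]
finger_gap: 0.999
grip_force: 0.0
```

>>> servo_tool([
  [[0,-1,0],[0,0,-0.25]],
  [[0,-1,0],[0,0,-0.25]],
  [[0,-1,0],[0,0,-0.25]],
  [[0,-1,0],[0,0,-0.25]],
  [[0,-1,0],[0,0,-0.25]],
  [[0,-1,0],[0,0,-0.25]],
  [[0,-1,0],[0,0,-0.25]],
  [[0,-1,0],[0,0,-0.25]],
])

```text
t: 2.1
tool_pos: [0.5177, -0.1944, 0.2307]
tool_rot: [-0.001, 0.99, 0.142, -0.0]
wrist_force: [-0.7, -0.7, -0.4]
finger_gap: 0.998
grip_force: 0.0
```

```bash
cat >> h.py <<'E'
def pose():
    s=status.sense(); q=s['tool_rot']; M=R.from_quat(q[[1,2,3,0]]).as_matrix(); y=M[:,1]
    print('t',round(s['t'],2),'p',s['tool_pos'].round(4),'yaw',round(np.arctan2(y[1],y[0]),4),'tilt',M[:2,2].round(4),'F',s['wrist_force'].round(2),'T',s['ft_torque'].round(3),'gap',round(s['finger_gap'],3),'gf',round(s['grip_force'],1),'q6',round(s['joints'][5],3)); return s
E
python3 - <<'E'
from h import *
pose(); c=snap('wrist','w1.png'); print(c['fx'],c['eye'],c['rotation'],fproj(c,[.536,-.2546,.04]))
E
```

```text
t 2.1 p [ 0.5177 -0.1944  0.2307] yaw -1.2851 tilt [-0.0007  0.0012] F [-0.65 -0.73 -0.43] T [ 0.007 -0.013  0.041] gap 0.998 gf 0.0 q6 0.849
325.19226210127806 [ 0.58303433 -0.17551787  0.37309412] [ 0.7931144  -0.10712323  0.08118458 -0.59405659] (np.float64(340.1331881144178), np.float64(185.34378020968117))
```

View pics/w1.png

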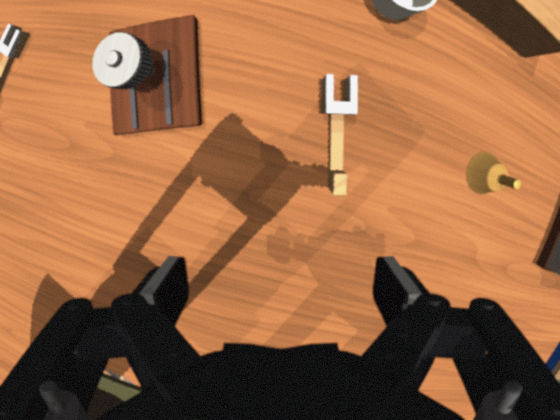

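The wrist view shows the tall block's post top at about (340,184), as predicted, with its cap at (341,93) and the stand's collar at (118,60). I'll refine the post position and the yaws from this view.

```bash
python3 - <<'E'
from h import *
c=read_camera('wrist'); im=c['image'].astype(int)
def fit(m,z):
    n,l,s,_=cv2.connectedComponentsWithStats(m.astype(np.uint8)); k=1+s[1:,4].argmax()
    cs,_=cv2.findContours((l==k).astype(np.uint8),cv2.RETR_EXTERNAL,cv2.CHAIN_APPROX_NONE)
    P=np.array([fray(c,p[0],z)[:2] for p in cs[0]]); r=cv2.minAreaRect((P*1000).astype(np.float32)); return s[k],r
R_,G,B=im[...,0],im[...,1],im[...,2]; yy,xx=np.mgrid[:420,:560]
w=(im.min(2)>150)&(xx>310)&(xx<370)&(yy>65)&(yy<120); print('cap',fit(w,.04))
p=(R_>170)&(G>140)&(xx>325)&(xx<355)&(yy>165)&(yy<205); print('post',fit(p,.04))
m=(R_<125)&(R_>G*1.6)&(R_-B>25)&(xx>95)&(xx<210)&(yy>10)&(yy<140)
b=fit(m,.02); print('base',b, cv2.boxPoints(b[1]))
E
```

```text
cap (array([328,  74,  32,  41, 831], dtype=int32), ((628.0765991210938, -227.0068817138672), (41.19013214111328, 32.48051071166992), 16.99352264404297))
post (array([326, 172,  29,  26, 440], dtype=int32), ((536.6148071289062, -252.5848388671875), (25.814653396606445, 30.84174346923828), 20.637102127075195))
base (array([ 138,   19,   47,  102, 1543], dtype=int32), ((605.59521484375, -25.060367584228516), (112.79998016357422, 57.44798278808594), 19.356403350830078)) [[542.86285  -16.653397]
 [561.9036   -70.85414 ]
 [668.3276   -33.46734 ]
 [649.2868    20.733406]]
```

>>> servo_tool([
  [[0.075,-0.241,0],[0,0,0.001]],
  [[0.075,-0.241,-0.1],[0,0,0.001]],
  [[0.075,-0.241,-0.3],[0,0,0.001]],
  [[0.075,-0.241,-0.45],[0,0,0.001]],
  [[0.075,-0.241,-0.6],[0,0,0.001]],
  [[0.075,-0.241,-0.75],[0,0,0.001]],
  [[0.075,-0.241,-0.86],[0,0,0.001]],
  [[0.075,-0.241,-0.86],[0,0,0.001]],
])

```text
t: 2.87
tool_pos: [0.5324, -0.2488, 0.0106]
tool_rot: [-0.004, 0.989, 0.147, -0.005]
wrist_force: [-1.2, 1.2, -0.4]
finger_gap: 0.998
grip_force: 0.0
```

>>> servo_tool([
  [[0,0,0],[0,0,0]],
  [[0,0,0],[0,0,0]],
  [[0,0,0],[0,0,0]],
  [[0,0,0],[0,0,0]],
  [[0,0,0],[0,0,0]],
  [[0,0,0],[0,0,0]],
  [[0,0,0],[0,0,0]],
  [[0,0,0],[0,0,0]],
], grip=0)

```text
t: 3.53
tool_pos: [0.5375, -0.2546, 0.0182]
tool_rot: [0.001, 0.99, 0.144, 0.001]
wrist_force: [-0.3, 0.7, 5.5]
finger_gap: 0.171
grip_force: 59.6
```

```bash
python3 -c "
from h import *
pose()"
```

```text
t 3.53 p [ 0.5375 -0.2546  0.0182] yaw -1.2811 tilt [ 0.0028 -0.0013] F [-0.3   0.73  5.53] T [0.16  0.046 0.   ] gap 0.171 gf 59.6 q6 0.767
```

>>> servo_tool([
  [[0,0,0.12],[0,0,0]],
  [[-0.12,0.05,0.16],[0,0,0.012]],
  [[-0.25,0.12,0.16],[0,0,0.012]],
  [[-0.38,0.22,0.16],[0,0,0.012]],
  [[-0.5,0.35,0.16],[0,0,0.012]],
  [[-0.5,0.48,0.16],[0,0,0.012]],
  [[-0.5,0.6,0.16],[0,0,0.012]],
  [[-0.5,0.695,0.16],[0,0,0.012]],
])

```text
t: 4.2
tool_pos: [0.4098, -0.0786, 0.0568]
tool_rot: [-0.0, 0.987, 0.163, -0.0]
wrist_force: [0.9, -0.4, -1.4]
finger_gap: 0.171
grip_force: 59.1
```

>>> servo_tool([
  [[0,0,-0.05],[0,0,0]],
  [[0,0,-0.05],[0,0,0]],
  [[0,0,-0.05],[0,0,0]],
  [[0,0,-0.05],[0,0,0]],
])

```text
t: 4.53
tool_pos: [0.4119, -0.0808, 0.0442]
tool_rot: [0.0, 0.987, 0.163, 0.0]
wrist_force: [0.6, 0.2, -2.1]
finger_gap: 0.172
grip_force: 59.0
```

```bash
python3 - <<'E'
from h import *
pose(); c=read_camera('top'); im=c['image']
cv2.imwrite('pics/t2.png',cv2.resize(im[190:280,230:350],(800,600),interpolation=cv2.INTER_CUBIC)[:,:,::-1])
E
```

```text
t 4.53 p [ 0.4119 -0.0808  0.0442] yaw -1.2437 tilt [ 0.0005 -0.0003] F [ 0.6   0.2  -2.12] T [-0.017  0.124  0.056] gap 0.172 gf 59.0 q6 0.95
```

View pics/t2.png

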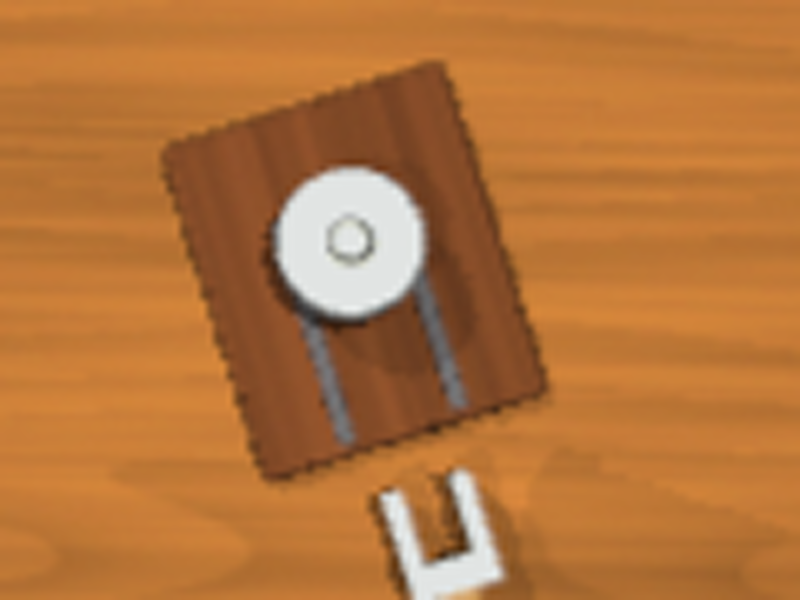

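The block hangs just in front of the stand: cap corners about (378,493), (470,470) and (505,577) in the crop, with the rail ends at (345,440) and (460,408). I'll measure its offset in the stand's frame.

```bash
cat > off.py <<'E'
from h import *
def cap(c,z):
    im=c['image'].astype(int); h=np.zeros((420,560),np.uint8); h[:]=(im.min(2)>140)
    cv2.circle(h,(282,226),14,0,-1); h[:190]=0;h[285:]=0;h[:,:240]=0;h[:,345:]=0
    n,l,s,_=cv2.connectedComponentsWithStats(h); k=1+s[1:,4].argmax()
    cs,_=cv2.findContours((l==k).astype(np.uint8),cv2.RETR_EXTERNAL,cv2.CHAIN_APPROX_NONE)
    # sub-pixel: upsampled threshold
    P=np.array([ray(c,p[0],z)[:2] for p in cs[0]]); r=cv2.minAreaRect((P*1000).astype(np.float32)); return s[k],r
c=read_camera('top')
f=lambda p,s=800/120,o=(230,190):((p[0]+.5)/s-.5+o[0],(p[1]+.5)/s-.5+o[1])
B=np.array([ray(c,f(p),.02) for p in [(163,148),(440,62),(550,390),(268,482)]])
y=np.mean([np.arctan2(*(v[[1,0]])) for v in (B[0]-B[3],B[1]-B[2])]); u=np.array([np.cos(y),np.sin(y)])
o=B.mean(0)[:2]+.005*u; rl=[ray(c,f(p),.025)[:2] for p in [(345,440),(460,408)]]
rod=ray(c,f((350,241)),.112)[:2]; W=np.array([[u[0],u[1]],[-u[1],u[0]]])
print('yaw',y,'o',o,'rod',rod,'rails in stand',[ (W@(r-rod)).round(4) for r in rl])
s,r=cap(c,.066); print(s,r); print('cap in stand(rod origin)',W@(np.array(r[0])/1000-rod))
T=np.array([ray(c,f(p),.066)[:2] for p in [(378,493),(470,470),(505,577)]]); m=(T[0]+T[2])/2
d=T[1]-T[2]; print('manual',m,W@(m-rod),'yaw',np.arctan2(d[1],d[0]),'len',np.linalg.norm(d),np.linalg.norm(T[1]-T[0]))
E
python3 off.py
```

```text
yaw 0.33735473895727197 o [ 0.60143238 -0.01684358] rod [ 0.60094771 -0.01651025] rails in stand [array([-0.063 ,  0.0224]), array([-0.0649, -0.0212])]
[287 261  18  20 153] ((500.08953857421875, -51.627201080322266), (40.02384948730469, 32.559906005859375), 17.336416244506836)
cap in stand(rod origin) [-0.10679659  0.00024573]
manual [ 0.50125867 -0.05104233] [-0.10549977  0.00041066] yaw 0.3381061039708623 len 0.039359680049408395 0.03342349190054633
```

>>> servo_tool([
  [[0,0,-0.012],[0,0,0.001]],
  [[0.04,0.014,-0.012],[0,0,0.001]],
  [[0.08,0.027,-0.012],[0,0,0.001]],
  [[0.12,0.041,-0.012],[0,0,0.001]],
  [[0.16,0.055,-0.012],[0,0,0.001]],
  [[0.18,0.062,-0.012],[0,0,0.001]],
  [[0.18,0.062,-0.012],[0,0,0.001]],
  [[0.18,0.062,-0.012],[0,0,0.001]],
])

```text
t: 5.3
tool_pos: [0.4568, -0.0644, 0.0406]
tool_rot: [-0.0, 0.986, 0.165, -0.0]
wrist_force: [0.2, -0.1, -1.9]
finger_gap: 0.169
grip_force: 59.0
```

>>> servo_tool([
  [[0,0,-0.004],[0,0,0]],
  [[0,0,-0.008],[0,0,0]],
  [[0,0,-0.008],[0,0,0]],
])

```text
t: 5.55
tool_pos: [0.4557, -0.0647, 0.0386]
tool_rot: [-0.0, 0.986, 0.165, -0.0]
wrist_force: [-0.1, -0.2, -1.6]
finger_gap: 0.173
grip_force: 59.1
```

```bash
python3 -c "
from h import *
pose()"; sed -i 's/ray(c,p\[0\],z)/ray(c,p[0],z)/' off.py; python3 off.py | grep -A1 cap
```

```text
t 5.55 p [ 0.4557 -0.0647  0.0386] yaw -1.2402 tilt [-0.0009  0.0002] F [-0.14 -0.24 -1.62] T [-0.016 -0.005  0.037] gap 0.173 gf 59.1 q6 1.007
cap in stand(rod origin) [-0.0598242   0.00154414]
manual [ 0.50125867 -0.05104233] [-0.10549977  0.00041066] yaw 0.3381061039708623 len 0.039359680049408395 0.03342349190054633
```

>>> servo_tool([
  [[0.03,0.007,-0.002],[0,0,0]],
  [[0.06,0.017,-0.004],[0,0,0]],
  [[0.09,0.027,-0.004],[0,0,0]],
  [[0.108,0.033,-0.004],[0,0,0]],
  [[0.108,0.033,-0.004],[0,0,0]],
  [[0.108,0.033,-0.004],[0,0,0]],
])

```text
t: 6.1
tool_pos: [0.4854, -0.0564, 0.038]
tool_rot: [0.0, 0.986, 0.165, 0.001]
wrist_force: [1.6, -0.3, 0.7]
finger_gap: 0.174
grip_force: 59.3
```

```bash
python3 -c "
from h import *
pose()
c=snap('wrist','w2.png')"
```

```text
t 6.1 p [ 0.4854 -0.0564  0.038 ] yaw -1.2397 tilt [ 0.0027 -0.0003] F [ 1.56 -0.27  0.72] T [ 0.047 -0.303 -0.021] gap 0.174 gf 59.3 q6 1.037
```

View pics/w2.png

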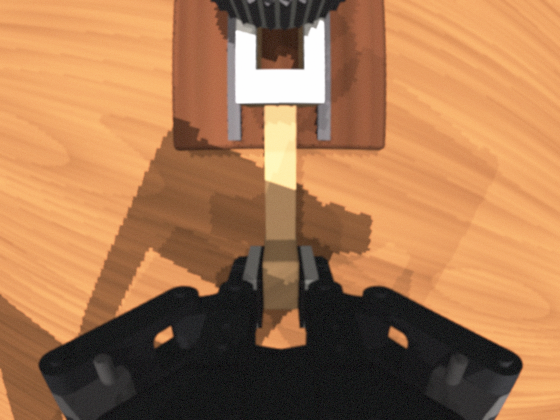

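The block sits centred between the rails (cap columns 235–326, rails 227–331), and its slot faces the rod under the collar. I'll slide it on in.

>>> servo_tool([
  [[0.02,0.007,0],[0,0,0]],
  [[0.04,0.014,0],[0,0,0]],
  [[0.06,0.0205,0],[0,0,0]],
  [[0.08,0.0275,0],[0,0,0]],
  [[0.096,0.033,0],[0,0,0]],
  [[0.096,0.033,0],[0,0,0]],
  [[0.096,0.033,0],[0,0,0]],
])

```text
t: 6.73
tool_pos: [0.5071, -0.0481, 0.0381]
tool_rot: [-0.0, 0.986, 0.165, -0.0]
wrist_force: [-1.2, 0.2, 6.5]
finger_gap: 0.171
grip_force: 60.0
```

>>> servo_tool([
  [[0.008,0.003,0],[0,0,0]],
  [[0.016,0.0055,0],[0,0,0]],
  [[0.02,0.007,0],[0,0,0]],
  [[0.02,0.007,0],[0,0,0]],
])

```text
t: 7.07
tool_pos: [0.5108, -0.0466, 0.0381]
tool_rot: [-0.0, 0.986, 0.165, -0.001]
wrist_force: [-4.6, -0.9, 8.3]
finger_gap: 0.174
grip_force: 60.4
```

```bash
python3 -c "
from h import *
pose()"
```

```text
t 7.07 p [ 0.5108 -0.0466  0.0381] yaw -1.2399 tilt [-0.0028 -0.0002] F [-4.64 -0.92  8.31] T [-0.094  0.371 -0.039] gap 0.174 gf 60.4 q6 1.068
```

>>> servo_tool([
  [[0.004,0.0013,0.002],[0,0,0]],
  [[0.008,0.0027,0.002],[0,0,0]],
  [[0.008,0.0027,0.002],[0,0,0]],
  [[0.008,0.0027,0.002],[0,0,0]],
])

```text
t: 7.4
tool_pos: [0.5136, -0.0458, 0.0381]
tool_rot: [-0.0, 0.986, 0.165, -0.001]
wrist_force: [-3.0, -0.9, 3.5]
finger_gap: 0.176
grip_force: 59.7
```

```bash
python3 -c "
from h import *
pose()"
```

```text
t 7.4 p [ 0.5136 -0.0458  0.0381] yaw -1.24 tilt [-0.0017  0.0001] F [-3.05 -0.89  3.52] T [-0.119  0.359 -0.066] gap 0.176 gf 59.7 q6 1.069
```

>>> servo_tool([
  [[0.004,0.0013,0],[0,0,0]],
  [[0.008,0.0027,0],[0,0,0]],
  [[0.008,0.0027,0],[0,0,0]],
  [[0.008,0.0027,0],[0,0,0]],
])

```text
t: 7.73
tool_pos: [0.5136, -0.0457, 0.0381]
tool_rot: [0.0, 0.986, 0.165, -0.003]
wrist_force: [-7.4, -4.4, 8.2]
finger_gap: 0.173
grip_force: 60.5
```

```bash
python3 - <<'E'
from h import *
pose(); c=snap('wrist','w3.png'); 
E
```

```text
t 7.73 p [ 0.5136 -0.0457  0.0381] yaw -1.2393 tilt [-0.0051 -0.0009] F [-7.42 -4.38  8.25] T [-0.672  0.889 -0.025] gap 0.173 gf 60.5 q6 1.071
```

View pics/w3.png

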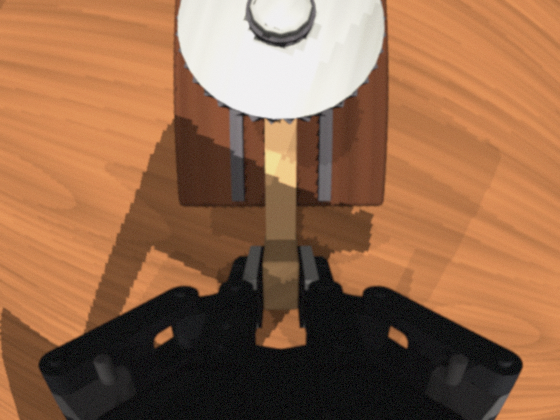

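The wrist view shows the collar over the cap, with the bar (265–297) centred between the rails (230–332). There is a firm stop, so the block is home. I'll relieve the push, open and lift.

>>> servo_tool([
  [[-0.007,-0.0025,0.002],[0,0,0]],
  [[-0.007,-0.0025,0.002],[0,0,0]],
])

```text
t: 7.95
tool_pos: [0.5137, -0.0458, 0.0384]
tool_rot: [-0.0, 0.986, 0.165, -0.001]
wrist_force: [-3.3, -0.6, -0.3]
finger_gap: 0.172
grip_force: 59.3
```

>>> servo_tool([
  [[0,0,0],[0,0,0]],
  [[0,0,0],[0,0,0]],
  [[0,0,0],[0,0,0]],
  [[0,0,0],[0,0,0]],
  [[0,0,0],[0,0,0]],
  [[0,0,0],[0,0,0]],
], grip=1)

```text
t: 8.45
tool_pos: [0.5151, -0.0457, 0.0388]
tool_rot: [0.0, 0.986, 0.165, 0.0]
wrist_force: [0.3, 0.2, 0.4]
finger_gap: 0.991
grip_force: 0.0
```

>>> servo_tool([
  [[0,0,0.1],[0,0,0]],
  [[0,0,0.25],[0,0,0]],
  [[0,0,0.4],[0,0,0]],
  [[0,0,0.55],[0,0,0]],
  [[0,0,0.7],[0,0,0]],
  [[0,0,0.7],[0,0,0]],
])

```text
t: 8.95
tool_pos: [0.5198, -0.0465, 0.2217]
tool_rot: [0.002, 0.986, 0.165, 0.007]
wrist_force: [0.6, -0.7, 0.4]
finger_gap: 0.995
grip_force: 0.0
```

```bash
python3 - <<'E'
from h import *
pose(); c=read_camera('wrist'); im=c['image']
b=(im.min(2)>150).astype(np.uint8); n,l,s,ce=cv2.connectedComponentsWithStats(b)
for k in range(1,n):
    if s[k,4]>150: print(s[k],ce[k],fray(c,ce[k],.1025))
print('pred collar top',fproj(c,[.6013,-.0165,.1025]))
cv2.imwrite('pics/w4.png',im[:,:,::-1])
E
```

```text
t 8.95 p [ 0.5198 -0.0465  0.2217] yaw -1.24 tilt [ 0.0151 -0.0025] F [ 0.57 -0.69  0.36] T [ 0.01  -0.07  -0.045] gap 0.995 gf 0.0 q6 1.07
[ 66  20  34  40 484] [80.51652893 41.90082645] [0.60672089 0.17467544 0.1025    ]
[504  28  40  56 515] [522.02718447  56.05825243] [ 0.74080001 -0.22373313  0.1025    ]
[ 244   67   64   62 3116] [275.74101412  97.44736842] [ 0.60214675 -0.01540965  0.1025    ]
pred collar top (np.float64(276.6947548582364), np.float64(98.86655645034932))
```

View pics/w4.png

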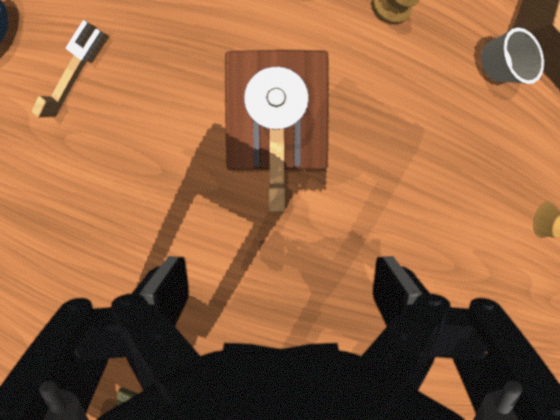

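The wrist view shows the block home under the collar at (276,98) and the other wares undisturbed. I'll go above the collar, turning back so the spin has travel in joint 6.

>>> servo_tool([
  [[0.348,0.119,0],[0,0,0.31]],
  [[0.348,0.119,0],[0,0,0.31]],
  [[0.348,0.119,0],[0,0,0.31]],
  [[0.348,0.119,0],[0,0,0.31]],
  [[0.348,0.119,0],[0,0,0.31]],
  [[0.348,0.119,0],[0,0,0.31]],
  [[0.348,0.119,0],[0,0,0.31]],
  [[0.348,0.119,0],[0,0,0.31]],
])

```text
t: 9.67
tool_pos: [0.6008, -0.0158, 0.2119]
tool_rot: [-0.001, 0.793, 0.609, -0.001]
wrist_force: [-1.0, -0.4, 0.1]
finger_gap: 1.0
grip_force: 0.0
```

>>> servo_tool([
  [[0,0,0],[0,0,0.31]],
  [[0,0,0],[0,0,0.31]],
  [[0,0,0],[0,0,0.31]],
  [[0,0,0],[0,0,0.31]],
  [[0,0,0],[0,0,0.31]],
  [[0,0,0],[0,0,0.31]],
  [[0,0,0],[0,0,0.31]],
  [[0,0,0],[0,0,0.31]],
])

```text
t: 10.33
tool_pos: [0.6008, -0.0159, 0.212]
tool_rot: [-0.001, 0.416, 0.91, -0.0]
wrist_force: [0.3, -0.6, 0.2]
finger_gap: 1.004
grip_force: 0.0
```

>>> servo_tool([
  [[0,0,0],[0,0,0.25]],
  [[0,0,0],[0,0,0.25]],
  [[0,0,0],[0,0,0.25]],
  [[0,0,0],[0,0,0.25]],
  [[0,0,0],[0,0,0.25]],
  [[0,0,0],[0,0,0.25]],
  [[0,0,0],[0,0,0.25]],
  [[0,0,0],[0,0,0.25]],
])

```text
t: 11.0
tool_pos: [0.6008, -0.0159, 0.2121]
tool_rot: [-0.001, 0.038, 0.999, 0.0]
wrist_force: [-0.4, 0.3, -0.7]
finger_gap: 0.996
grip_force: 0.0
```

```bash
python3 - <<'E'
from h import *
pose(); c=read_camera('wrist'); im=c['image']
b=(im.min(2)>150).astype(np.uint8); n,l,s,ce=cv2.connectedComponentsWithStats(b)
for k in range(1,n):
    if s[k,4]>1000: print(s[k],ce[k],fray(c,ce[k],.1025))
s=cv2.imread('pics/scene0.png'); t=read_camera('scene')
def pj(P):
    d=rot(t).inv().apply(np.array(P)-t['eye']); return t['cx']-t['fx']*d[0]/d[2], t['cy']+t['fx']*d[1]/d[2]
for z in (.067,.07,.075,.1,.105,.112): print(z,np.round(pj([.602,-.016,z]),1))
cv2.imwrite('pics/s5.png',cv2.resize(s[165:240,215:315],(800,600),interpolation=cv2.INTER_CUBIC))
E
```

```text
t 11.0 p [ 0.6008 -0.0159  0.2121] yaw 1.494 tilt [-0.0029  0.0003] F [-0.42  0.32 -0.71] T [-0.007  0.002 -0.016] gap 0.996 gf 0.0 q6 -1.591
[ 475  265   85   74 2099] [527.51834207 299.89471177] [0.73574687 0.26114099 0.1025    ]
[ 419  358   55   59 1389] [449.23398128 391.47228222] [0.8572019  0.17640195 0.1025    ]
0.067 [264.5 202.3]
0.07 [264.5 201.3]
0.075 [264.5 199.6]
0.1 [264.5 190.9]
0.105 [264.4 189.1]
0.112 [264.4 186.6]
```

View pics/s5.png

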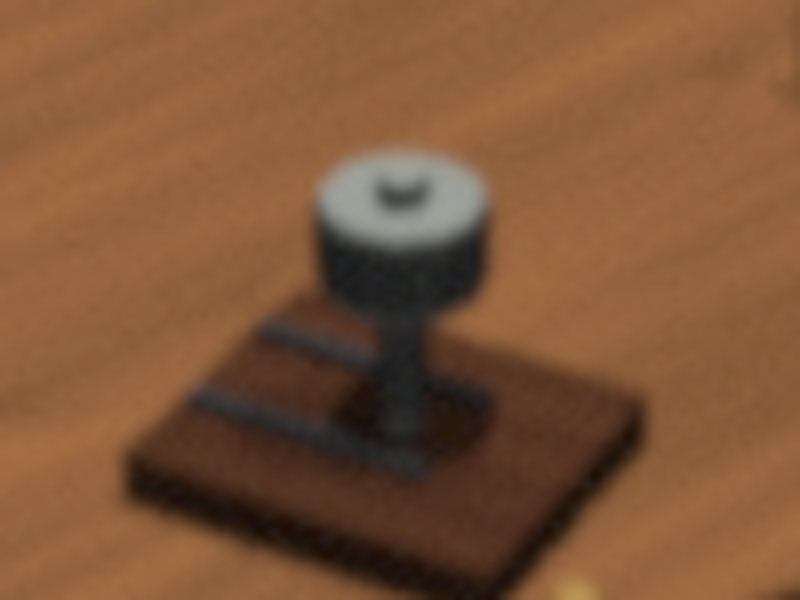

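The scene crop shows the collar top ellipse at (402,200), which is image row 190 and z ≈ 0.1025, so the underside is at about 0.0725. I'll descend and pinch.

>>> servo_tool([
  [[0.005,0,-0.15],[0,0,0]],
  [[0.005,0,-0.27],[0,0,0]],
  [[0.005,0,-0.39],[0,0,0]],
  [[0.005,0,-0.49],[0,0,0]],
  [[0.005,0,-0.55],[0,0,0]],
  [[0.005,0,-0.576],[0,0,0]],
  [[0.005,0,-0.576],[0,0,0]],
  [[0.005,0,-0.576],[0,0,0]],
])

```text
t: 11.77
tool_pos: [0.6033, -0.016, 0.0699]
tool_rot: [-0.0, 0.039, 0.999, 0.0]
wrist_force: [-0.2, 0.2, 0.1]
finger_gap: 0.997
grip_force: 0.0
```

>>> servo_tool([
  [[0,0,0],[0,0,0]],
  [[0,0,0],[0,0,0]],
  [[0,0,0],[0,0,0]],
  [[0,0,0],[0,0,0]],
  [[0,0,0],[0,0,0]],
  [[0,0,0],[0,0,0]],
], grip=0)

```text
t: 12.27
tool_pos: [0.604, -0.0158, 0.0714]
tool_rot: [0.001, 0.039, 0.999, 0.0]
wrist_force: [-0.2, 1.7, 5.2]
finger_gap: 0.569
grip_force: 60.9
```

```bash
python3 -c "
from h import *
pose()"
```

```text
t 12.27 p [ 0.604  -0.0158  0.0714] yaw 1.493 tilt [0.0028 0.0003] F [-0.24  1.68  5.22] T [ 0.192  0.167 -0.024] gap 0.569 gf 60.9 q6 -1.59
```

>>> servo_tool([
  [[0,0,0],[0,0,-0.035]],
  [[0,0,-0.0022],[0,0,-0.07]],
  [[0,0,-0.0043],[0,0,-0.105]],
  [[0,0,-0.0064],[0,0,-0.14]],
  [[0,0,-0.0085],[0,0,-0.175]],
  [[0,0,-0.0106],[0,0,-0.21]],
  [[0,0,-0.0127],[0,0,-0.245]],
  [[0,0,-0.0148],[0,0,-0.28]],
])

```text
t: 12.93
tool_pos: [0.603, -0.0173, 0.0672]
tool_rot: [0.001, 0.463, 0.887, -0.001]
wrist_force: [-2.0, -3.3, 4.8]
finger_gap: 0.568
grip_force: 61.5
```

```bash
python3 -c "
from h import *
pose()"
```

```text
t 12.93 p [ 0.603  -0.0173  0.0672] yaw 0.6089 tilt [ 0.0007 -0.0024] F [-2.01 -3.3   4.82] T [-0.627  0.376  0.114] gap 0.568 gf 61.5 q6 -0.705
```

>>> servo_tool([
  [[0,0,0.0012],[0,0,-0.03]],
  [[0,0,-0.0006],[0,0,-0.06]],
  [[0,0,-0.0024],[0,0,-0.09]],
  [[0,0,-0.0042],[0,0,-0.12]],
  [[0,0,-0.006],[0,0,-0.15]],
  [[0,0,-0.0078],[0,0,-0.18]],
  [[0,0,-0.0078],[0,0,-0.18]],
])

```text
t: 13.52
tool_pos: [0.6018, -0.0177, 0.0646]
tool_rot: [0.0, 0.691, 0.723, -0.002]
wrist_force: [-3.3, -5.6, 2.9]
finger_gap: 0.566
grip_force: 61.9
```

```bash
python3 -c "
from h import *
pose()"
```

```text
t 13.52 p [ 0.6018 -0.0177  0.0646] yaw 0.0447 tilt [-0.0018 -0.0027] F [-3.31 -5.6   2.85] T [-0.794  0.512 -0.133] gap 0.566 gf 61.9 q6 -0.141
```

>>> servo_tool([
  [[-0.002,-0.002,0.0008],[0,0,-0.02]],
  [[-0.003,-0.004,-0.0004],[0,0,-0.04]],
  [[-0.004,-0.006,-0.0016],[0,0,-0.06]],
  [[-0.005,-0.006,-0.0028],[0,0,-0.08]],
  [[-0.005,-0.006,-0.0028],[0,0,-0.08]],
])

```text
t: 13.93
tool_pos: [0.6012, -0.0177, 0.0636]
tool_rot: [-0.0, 0.776, 0.631, -0.0]
wrist_force: [-0.7, -0.6, -0.2]
finger_gap: 0.573
grip_force: 62.0
```

```bash
python3 -c "
from h import *
pose()"
```

```text
t 13.93 p [ 0.6012 -0.0177  0.0636] yaw -0.2047 tilt [-0.0007 -0.0004] F [-0.72 -0.6  -0.22] T [-0.091  0.249 -0.012] gap 0.573 gf 62.0 q6 0.106
```

>>> servo_tool([
  [[-0.0005,0,-0.0012],[0,0,-0.02]],
  [[-0.001,0,-0.0024],[0,0,-0.04]],
  [[-0.001,0,-0.0024],[0,0,-0.04]],
])

```text
t: 14.18
tool_pos: [0.6009, -0.0177, 0.063]
tool_rot: [-0.0, 0.813, 0.582, -0.0]
wrist_force: [-1.6, -0.1, 0.9]
finger_gap: 0.567
grip_force: 61.9
```

>>> servo_tool([
  [[-0.0005,0,-0.0012],[0,0,-0.02]],
  [[-0.001,0,-0.0024],[0,0,-0.04]],
  [[-0.001,0,-0.0024],[0,0,-0.04]],
])

```text
t: 14.43
tool_pos: [0.6007, -0.0176, 0.0624]
tool_rot: [-0.0, 0.848, 0.53, -0.0]
wrist_force: [-1.6, -0.2, 0.3]
finger_gap: 0.569
grip_force: 61.9
```

```bash
python3 -c "
from h import *
pose()"
```

```text
t 14.43 p [ 0.6007 -0.0176  0.0624] yaw -0.4533 tilt [-0.0009 -0.0001] F [-1.55 -0.2   0.27] T [-0.143  0.365 -0.053] gap 0.569 gf 61.9 q6 0.354
```

>>> servo_tool([
  [[-0.0005,0.0002,-0.0012],[0,0,-0.02]],
  [[-0.001,0.0005,-0.0024],[0,0,-0.04]],
  [[-0.001,0.0005,-0.0024],[0,0,-0.04]],
])

```text
t: 14.68
tool_pos: [0.6004, -0.0174, 0.0618]
tool_rot: [-0.0, 0.879, 0.476, -0.0]
wrist_force: [-2.5, -0.5, 1.6]
finger_gap: 0.566
grip_force: 61.9
```

```bash
python3 -c "
from h import *
pose()"
```

```text
t 14.68 p [ 0.6004 -0.0174  0.0618] yaw -0.5782 tilt [-0.0009 -0.0001] F [-2.48 -0.46  1.64] T [-0.126  0.397 -0.004] gap 0.566 gf 61.9 q6 0.479
```

>>> servo_tool([
  [[-0.0005,0.0002,-0.0012],[0,0,-0.02]],
  [[-0.001,0.0004,-0.0018],[0,0,-0.03]],
  [[-0.001,0.0004,-0.0018],[0,0,-0.03]],
  [[-0.001,0.0004,-0.0018],[0,0,-0.03]],
])

```text
t: 15.02
tool_pos: [0.6003, -0.0173, 0.0613]
tool_rot: [-0.0, 0.9, 0.435, -0.0]
wrist_force: [-3.0, 0.2, 2.0]
finger_gap: 0.572
grip_force: 61.9
```

```bash
python3 -c "
from h import *
pose()"
```

```text
t 15.02 p [ 0.6003 -0.0173  0.0613] yaw -0.6708 tilt [-0.0009  0.    ] F [-3.02  0.21  1.95] T [-0.052  0.535  0.028] gap 0.572 gf 61.9 q6 0.572
```

>>> servo_tool([
  [[-0.001,0.0004,-0.0012],[0,0,-0.02]],
  [[-0.002,0.0006,-0.0018],[0,0,-0.03]],
  [[-0.002,0.0006,-0.0018],[0,0,-0.03]],
  [[-0.002,0.0006,-0.0018],[0,0,-0.03]],
])

```text
t: 15.35
tool_pos: [0.6001, -0.0172, 0.0608]
tool_rot: [-0.0, 0.92, 0.392, -0.0]
wrist_force: [-2.6, -0.1, 3.4]
finger_gap: 0.568
grip_force: 61.9
```

```bash
python3 -c "
from h import *
pose()"
```

```text
t 15.35 p [ 0.6001 -0.0172  0.0608] yaw -0.7661 tilt [-0.0003  0.    ] F [-2.64 -0.06  3.35] T [-0.061  0.497  0.032] gap 0.568 gf 61.9 q6 0.667
```

>>> servo_tool([
  [[-0.0005,0.0003,-0.0006],[0,0,-0.01]],
  [[-0.001,0.0005,-0.0012],[0,0,-0.02]],
  [[-0.001,0.0005,-0.0012],[0,0,-0.02]],
  [[-0.001,0.0005,-0.0012],[0,0,-0.02]],
])

```text
t: 15.68
tool_pos: [0.6, -0.017, 0.0605]
tool_rot: [-0.0, 0.932, 0.362, 0.0]
wrist_force: [-2.0, -0.4, 0.8]
finger_gap: 0.564
grip_force: 61.9
```

```bash
python3 -c "
from h import *
pose()"
```

```text
t 15.68 p [ 0.6    -0.017   0.0605] yaw -0.8295 tilt [0. 0.] F [-2.04 -0.39  0.83] T [-0.054  0.415 -0.008] gap 0.564 gf 61.9 q6 0.731
```

>>> servo_tool([
  [[-0.0005,0.0004,-0.0012],[0,0,-0.02]],
  [[-0.001,0.0008,-0.0018],[0,0,-0.03]],
  [[-0.001,0.0008,-0.0018],[0,0,-0.03]],
  [[-0.001,0.0008,-0.0018],[0,0,-0.03]],
])

```text
t: 16.02
tool_pos: [0.5999, -0.0169, 0.0601]
tool_rot: [0.0, 0.948, 0.318, 0.0]
wrist_force: [-2.3, -0.3, 2.2]
finger_gap: 0.573
grip_force: 61.9
```

```bash
cat > r.py <<'E'
from h import *
import time
s=pose(); F=[];
for i in range(4): F.append(status.sense()['wrist_force'][2])
print(np.round(F,2))
E
python3 r.py
```

```text
t 16.02 p [ 0.5999 -0.0169  0.0601] yaw -0.9238 tilt [ 0.0002 -0.    ] F [-2.29 -0.34  2.15] T [-0.059  0.362  0.043] gap 0.573 gf 61.9 q6 0.825
[2.15 2.15 2.15 2.15]
```

>>> servo_tool([
  [[-0.0005,0.0004,-0.0012],[0,0,-0.02]],
  [[-0.001,0.0008,-0.0018],[0,0,-0.03]],
  [[-0.001,0.0008,-0.0018],[0,0,-0.03]],
  [[-0.001,0.0008,-0.0018],[0,0,-0.03]],
])

```text
t: 16.35
tool_pos: [0.5997, -0.0167, 0.0596]
tool_rot: [0.0, 0.962, 0.273, 0.0]
wrist_force: [-1.6, 0.1, 1.2]
finger_gap: 0.568
grip_force: 61.9
```

```bash
python3 r.py
```

```text
t 16.35 p [ 0.5997 -0.0167  0.0596] yaw -1.0182 tilt [ 0.0004 -0.0001] F [-1.56  0.11  1.24] T [-0.058  0.279  0.014] gap 0.568 gf 61.9 q6 0.92
[1.24 1.24 1.24 1.24]
```

>>> servo_tool([
  [[-0.0005,0.0004,-0.0012],[0,0,-0.02]],
  [[-0.001,0.0008,-0.0018],[0,0,-0.03]],
  [[-0.001,0.0008,-0.0018],[0,0,-0.03]],
  [[-0.001,0.0008,-0.0018],[0,0,-0.03]],
])

```text
t: 16.68
tool_pos: [0.5997, -0.0165, 0.0595]
tool_rot: [0.0, 0.974, 0.227, 0.0]
wrist_force: [-1.7, -0.1, 5.0]
finger_gap: 0.573
grip_force: 62.3
```

```bash
python3 r.py
```

```text
t 16.68 p [ 0.5997 -0.0165  0.0595] yaw -1.1125 tilt [ 0.0009 -0.0001] F [-1.72 -0.1   4.99] T [-0.05   0.396  0.033] gap 0.573 gf 62.3 q6 1.015
[4.99 4.99 4.99 4.99]
```

The z reading has stalled and Fz has risen, so the collar has touched. I'll take one very small step to confirm.

>>> servo_tool([
  [[0,0,-0.0006],[0,0,-0.01]],
  [[0,0,-0.0006],[0,0,-0.01]],
  [[0,0,-0.0006],[0,0,-0.01]],
])

```text
t: 16.93
tool_pos: [0.5996, -0.0164, 0.0594]
tool_rot: [0.0, 0.977, 0.212, 0.0]
wrist_force: [-2.6, -0.3, 5.6]
finger_gap: 0.568
grip_force: 62.5
```

```bash
python3 r.py
```

```text
t 16.93 p [ 0.5996 -0.0164  0.0594] yaw -1.1442 tilt [0.0008 0.    ] F [-2.64 -0.3   5.55] T [0.004 0.448 0.032] gap 0.568 gf 62.5 q6 1.046
[5.55 5.55 5.55 5.55]
```

Contact is confirmed. I'll take off the downward push, open and rise.

>>> servo_tool([
  [[0,0,0.0035],[0,0,0]],
  [[0,0,0.0035],[0,0,0]],
  [[0,0,0.0035],[0,0,0]],
])

```text
t: 17.18
tool_pos: [0.5995, -0.0164, 0.0595]
tool_rot: [0.0, 0.977, 0.211, 0.0]
wrist_force: [-0.5, -0.3, -1.2]
finger_gap: 0.57
grip_force: 62.6
```

```bash
python3 r.py
```

```text
t 17.18 p [ 0.5995 -0.0164  0.0595] yaw -1.1451 tilt [0.0003 0.    ] F [-0.48 -0.34 -1.15] T [-0.084  0.065  0.154] gap 0.57 gf 62.6 q6 1.047
[-1.15 -1.15 -1.15 -1.15]
```

>>> servo_tool([
  [[0,0,0],[0,0,0]],
  [[0,0,0],[0,0,0]],
  [[0,0,0],[0,0,0]],
  [[0,0,0],[0,0,0]],
  [[0,0,0],[0,0,0]],
  [[0,0,0],[0,0,0]],
], grip=1)

```text
t: 17.68
tool_pos: [0.5994, -0.0164, 0.0599]
tool_rot: [0.0, 0.978, 0.211, 0.0]
wrist_force: [-0.2, 0.8, 0.4]
finger_gap: 1.001
grip_force: 0.0
```

>>> servo_tool([
  [[0,0,0.1],[0,0,0]],
  [[0,0,0.2],[0,0,0]],
  [[0,0,0.35],[0,0,0]],
  [[0,0,0.5],[0,0,0]],
  [[0,0,0.65],[0,0,0]],
  [[-0.3,-0.1,0.75],[0,0,0]],
  [[-0.4,-0.13,0.75],[0,0,0]],
  [[-0.4,-0.13,0.75],[0,0,0]],
])

```text
t: 18.35
tool_pos: [0.4965, -0.0494, 0.2489]
tool_rot: [0.0, 0.977, 0.211, 0.0]
wrist_force: [0.0, -0.1, -0.6]
finger_gap: 1.001
grip_force: 0.0
```

```bash
python3 - <<'E'
from h import *
pose(); c=snap('scene','s6.png'); cv2.imwrite('pics/s6c.png',cv2.resize(c['image'][165:240,215:315],(800,600),interpolation=cv2.INTER_CUBIC)[:,:,::-1])
E
```

```text
t 18.35 p [ 0.4965 -0.0494  0.2489] yaw -1.1453 tilt [ 0.0003 -0.0009] F [ 0.03 -0.14 -0.56] T [ 0.03   0.037 -0.058] gap 1.001 gf 0.0 q6 0.962
```

View pics/s6c.png

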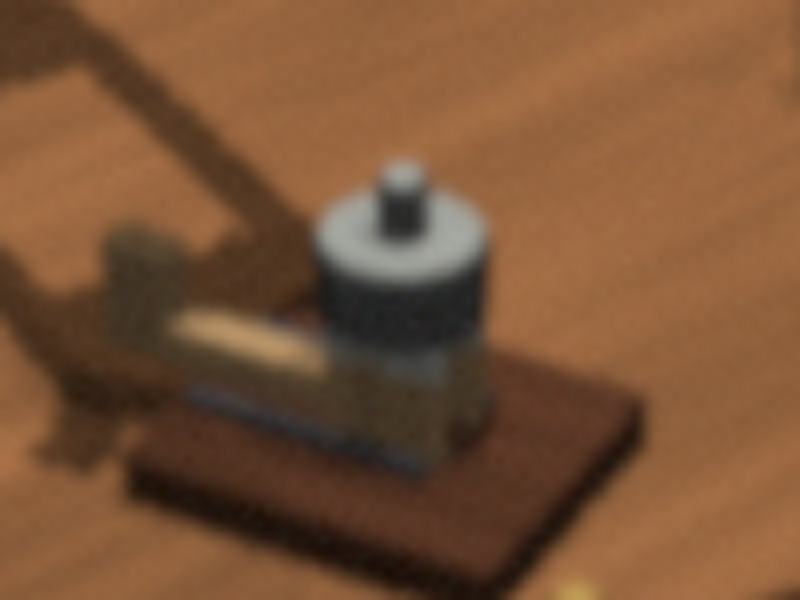

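The crop shows the collar (top ellipse at (402,232)) seated on the block's cap, with the block home between the rails and the arm clear. I'll hand it in.

```bash
python3 -c "
from h import *
print(hand_in())"
```

```text
the job is handed in; nothing more can be done
None
```

The tall block is home around the rod and let go, with the collar spun down by feel to a light nip (about 9 N from wrist force and moment readings); the arm is clear, no other wares were touched, and the job was handed in at about 18 s.

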